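# Release the spring stop and index the drill-jig shuttle under its bush

### The job

The aluminium block in the bench drill jig is to go under the drill bush. With a fingertip press the red spring pad right down, and while you still hold it down push the blue upright plate of the sliding shuttle forward; push on until the shuttle is fully home against the end stop and the red pad has sprung up again behind it. Lift nothing, do not touch the aluminium block, and leave everything else on the bench where it lies.

Things in the scene. Friction and masses are not known exactly. Their poses are not given: they have to be found in the camera images.
- drill_jig: Fixed drill jig, 242 mm (x) by 136 mm (y): dark base 16 mm thick, steel rails along both sides (inner edges y = +-43, tops 31 mm above the bench), aluminium bridge across the far end (x 54 to 89, top 67 mm above the bench). Origin: centre of its underside, on the bench. Its x axis, up to 0.5 rad either way of straight away from the robot, is the way the shuttle is pushed; z is up.
- bush_axis (a point): Centre of the top of the steel drill bush in the bridge, 72.5 mm above the bench, at x = 71.5, y = 0 mm in the jig's frame. The shuttle is home when its nest centre is right below this point.
- stop_plunger (a joint): Spring plunger under the red pad, m pressed: 0 up, 0.011 fully down (3 N starts it, 7 N holds it down). Its square catch stops the shuttle unless pressed more than 0.007. After about 4 mm of travel the shuttle itself keeps the catch down (about 0.006 to 0.007); after 60 mm its tail has passed and the catch springs up behind it (0).
- pad_top (a point): Centre of the top of the red pad (30 mm along the jig's x, 26 mm across, 8 mm thick; on the jig's centre line at x = -58 mm). The top is 44 mm above the bench when up, 33 mm when fully down. The pad does not travel with the shuttle.
- shuttle: Loose steel plate, 152.5 x 94 x 8 mm, 0.45 kg, guided under the lips of the rails so that it only slides along the jig's x. Origin: on its underside, 16 mm above the bench, below the centre of the nest of six pins in which the block lies; axes as the jig's. It starts 60 mm short of home; home = against the end stop, origin below the bush.
- push_face (a point): Centre of the rear face of the shuttle's blue upright push plate (50 mm across, 10 mm thick, top 62.5 mm above the bench), the face to push; on the centre line, 48 mm above the bench. At the start it stands 19 mm ahead of the pad's centre, 4 mm ahead of the pad's front edge.
- nest (a point): Centre of the floor of the shuttle's nest (its top face, 24 mm above the bench), where the block lies.
- work_block: Drilled aluminium block, 45 x 70 x 25 mm, in the shuttle's nest between six pins 9 mm high; top 49 mm above the bench, passes below the bridge. Rear face 28 mm ahead of the push face. Rides with the shuttle, not to be touched. Origin: centre of its underside.
- spare_block: A second, identical loose aluminium block lying on the bench beside the jig; bystander. Origin: centre of its underside.
- marker: Black marker pen, 126 mm long, 14 mm thick, on the bench in front of the jig; bystander.
- spray_can: Red spray can, 66 mm wide, 209 mm high, at the back; bystander.
- wrench_adjustable: Spanner, 198 mm long, behind the vice; bystander.
- caliper: Vernier caliper, 220 mm long, left of the vice; bystander.
- try_square: Try square, 149 x 100 mm, lying on the bench left of the vice; bystander.

How it is judged (in metres and radians):
On the way, in this order (a step that is already met when the one before it is completed fails the run):
1. the red pad is pressed right down by a finger while the shuttle still stands at its loading place (value of joint stop_plunger above 0.0073 m and contact force between the fingers and stop_plunger above 1 N and x of shuttle in the frame of bush_axis below -0.0575 m), for 0.1 s.
2. the shuttle starts forward past the plunger while a finger still holds the pad down (x of shuttle in the frame of bush_axis above -0.0565 m and value of joint stop_plunger above 0.005 m and contact force between the fingers and stop_plunger above 0.5 N).
At the end, for the whole second after the job is handed in: The shuttle rests within 2.5 mm of its end stop, the plunger is up again behind it (joint below 2 mm), and the block still lies in the nest (within 4 mm), its centre within 5 mm of the bush axis (x of shuttle in the frame of bush_axis above -0.0025 m and value of joint stop_plunger below 0.002 m and horizontal distance between work_block and bush_axis below 0.005 m and distance between work_block and nest below 0.004 m and linear speed of shuttle below 0.01 m/s); the robot touches nothing.
It fails at once if the hand or arm touches the aluminium block in the jig (contact force between any of the fingers, the arm and work_block above 1 N).
It fails at once if the block is lifted or shaken out of its nest (distance between work_block and nest above 0.008 m).
It fails at once if the shuttle is lifted or prised up out of its guides (angle between shuttle's own z axis and vertical above 0.08 rad or height (world z) of shuttle above 0.022 m).
It fails at once if something else on the bench is moved more than 2 cm (distance of any of spare_block, marker, spray_can, wrench_adjustable, caliper, try_square from where it was at the start of the episode above 0.02 m).
It also fails if it takes over 40 s, if anything falls off the work surface, if the arm or the gripper's body presses on something with over 40 N, if the wrist force passes 120 N, or if a joint passes its speed limit or range.

### The arm

A 6-joint arm with a two-finger parallel gripper is mounted at the origin on a cart in front of the work surface, level with it; the furniture and walls round the work are solid. World frame = base frame: x ahead of the robot, y to its left, z up, the work surface at z = 0. Lengths are in m, angles in degrees, forces in N, time in s.
With the tool pointing down it reaches from about 0.35 to 0.975 m from the base axis. Payload 17.4 kg.
Tool frame: the origin (TCP) lies on the front face of the gripper's body, between the roots of the fingers; the fingertips stand manip.tip_extent ahead of it and the grasp point (between the pads) lies 54 mm ahead of it (manip.tip_extent is the distance from the TCP to the fingertips, in m); z points along the fingers, y is the line along which they close (so a half turn about z gives the same grasp; the last joint's range is limited). The gripper opens to 85 mm and grips with 20 to 120 N. Pads are 22 mm wide; open, the fingers measure 114 mm over their backs; the gripper's body (76 mm by 85 mm) begins 54 mm behind the grasp point. The pads swing forward as they close: fully open they stand 13 mm farther back than shut.
Start: joints at [64.584, 6.646, 82.598, -0, 90.757, -2.166], TCP at [0.266, 0.62, 0.304] pointing down, gripper open.
Joint ranges: [-162.19, 162.19], [-47.58, 125.68], [4.15, 143.07], [-65.23, 245.23], [0.69, 171.88], [-170.13, 170.13]. Speed limits (degrees/s): [108.29, 108.29, 127.2, 180, 180, 180].

### API

Orientations are given as a 3x3 rotation matrix whose columns are the frame's x, y, z axes.
In Python, from rig import manip gives the robot as it stands. The module is installed in compiled form; this text tells all that it offers.
- The arm moves only by the shell command python3 -m crank 'ROWS' [FORCE]. ROWS is JSON, a list of rows, each a list of 7 numbers: the finger opening in m, from 0 to 0.0854, then the shift along the tool's x, y, z in m, then the turn, a rotation vector about the tool's x, y, z in degrees. In form: [[claw, dx, dy, dz, wx, wy, wz], ...]. A call has exactly 8 rows; each row shifts and turns the commanded pose from where the row before left it, along the tool's axes as they then stand; what a row does not reach is not made up. A row lasts 1/8 s, in which the tool goes at most 62.5 mm and 10.7 degrees, less where a joint would pass 70% of its speed; a pose out of reach is approached as far as the arm can. A call with a gripper value outside its range is refused whole. The fingers move at their own pace and stop on an object; FORCE is the grip in N (left out, the last holds). Time passes only in rows, so rows that do not move let the fingers close, or fill a call up. It gives the time, the measured TCP pose, the force, the opening and the grip force at its end, in the units of the state.
- manip.observe(): the state, without advancing time (a new reading comes with each control period).
- manip.snapshot(name): name is "scene" or "side" or "wrist"; returns a dict with "image" (400x640x3 uint8, blue, green, red), "K" (3x3 intrinsics, pixels), "dist_coeffs" ([k1, k2, p1, p2, k3] as OpenCV has them; the pictures are not rectified), "T" (4x4, takes a point from camera to world coordinates); the wrist camera has in their place "hand_eye" (4x4, takes a point from camera to tool coordinates, whose origin is the TCP and whose axes are the flange's). Camera axes: x right, y up, looking along -z (the intrinsics and any distortion apply to the point x, -y, -z); pixel columns grow to the right and rows downward; lengths in m; the calibration is good to about 2 mm. A picture is of the moment at which its call begins: read the wrist's pose just before it. There is no depth.
- manip.finish_job(): hands the job in; it is judged then, once.
The state is a dict: "t": time; "joints": joint angles; "qvel": joint speeds; "joint_torque": joint torques, N m; "eef_pos": TCP position; "ee_rot": TCP orientation; "force": force on the tool from outside, world axes, zero at the start; "moment": the same for the moment, N m; "finger_gap": finger opening in m; "finger_force": force on a finger pad.
Only numpy, scipy, OpenCV 4.12 (cv2) and the standard library are available. Lean on these libraries where they do the work, as an engineer would, in place of code of your own. Each camera call takes 0.05 s, during which the arm holds its last target. There are 200 camera calls.

## Working session

There is one attempt and no reset: what is moved stays moved. The work goes in short steps, Python scripts to look and compute and a shell command to move; the robot and the scene stay as the last step left them, time stands still between calls to the robot, and variables do not carry over. Pictures are saved under pics/ and viewed, at most 10 in all, crops included, and the job is handed in when it is done.

```bash
mkdir -p pics; cat > h.py <<'E'
import numpy as np,cv2
from rig import manip
def ray(s,px,T=None):
    T=s["T"] if T is None else T
    u=cv2.undistortPoints(np.array([[px]],float),np.array(s["K"]),np.array(s["dist_coeffs"]))[0,0]
    T=np.array(T); return T[:3,3],T[:3,:3]@np.array([u[0],-u[1],-1])
def onz(s,px,z,T=None):
    o,d=ray(s,px,T); return o+d*(z-o[2])/d[2]
def red(im):
    h=cv2.cvtColor(im,cv2.COLOR_BGR2HSV); return (((h[...,0]<8)|(h[...,0]>172))&(h[...,1]>130)&(h[...,2]>60)).astype(np.uint8)
def blue(im):
    h=cv2.cvtColor(im,cv2.COLOR_BGR2HSV); return ((h[...,0]>98)&(h[...,0]<130)&(h[...,1]>110)&(h[...,2]>50)).astype(np.uint8)
def blobs(m,mn=40):
    n,l,st,c=cv2.connectedComponentsWithStats(m)
    return [(st[i].tolist(),c[i].round(1).tolist()) for i in range(1,n) if st[i,4]>mn]
E
python3 - <<'E'
from h import *
print({k:np.round(v,3).tolist() for k,v in manip.observe().items()},manip.tip_extent)
ims=[]
for n in("scene","side"):
    s=manip.snapshot(n);cv2.imwrite(f"pics/{n}.png",s["image"])
    print(n,np.round(s["T"],3).tolist())
    for f in(red,blue):print(f.__name__,blobs(f(s["image"])))
E
```

```text
{'t': 0.0, 'joints': [64.585, 6.671, 82.638, 0.002, 90.756, -2.167], 'qvel': [-0.058, 0.071, -0.021, 0.03, 0.129, 0.062], 'joint_torque': [0.003, -73.196, -63.25, 0.0, 0.006, 0.0], 'eef_pos': [0.266, 0.62, 0.303], 'ee_rot': [[-0.919, 0.395, -0.001], [0.395, 0.919, -0.001], [0.0, -0.001, -1.0]], 'force': [-0.243, -0.152, -0.624], 'moment': [-0.028, -0.008, 0.016], 'finger_force': 0.0, 'finger_gap': 0.085} 0.0726
scene [[0.429, 0.463, -0.775, -0.371], [-0.903, 0.205, -0.377, -0.53], [-0.016, 0.862, 0.507, 0.686], [0.0, 0.0, 0.0, 1.0]]
red [([422, 6, 29, 39, 734], [436.0, 22.7]), ([75, 125, 25, 15, 170], [86.5, 130.4]), ([50, 126, 15, 11, 81], [56.2, 131.5]), ([167, 156, 16, 8, 62], [174.9, 159.3]), ([347, 159, 17, 24, 280], [354.8, 169.1]), ([235, 169, 26, 10, 139], [247.0, 173.2]), ([399, 183, 33, 26, 495], [415.5, 195.0]), ([349, 201, 13, 5, 43], [354.4, 203.1]), ([381, 244, 12, 9, 60], [386.4, 248.0])]
blue [([398, 7, 22, 19, 281], [409.3, 14.1]), ([242, 208, 82, 74, 2825], [273.6, 246.1])]
side [[-0.996, 0.065, -0.061, 0.47], [-0.088, -0.618, 0.781, 0.977], [0.013, 0.783, 0.621, 0.909], [0.0, 0.0, 0.0, 1.0]]
red [([239, 0, 24, 16, 266], [250.5, 7.1]), ([227, 147, 39, 62, 1230], [249.0, 176.3]), ([338, 161, 10, 7, 41], [342.7, 164.0]), ([235, 238, 9, 6, 42], [239.0, 240.5]), ([191, 303, 36, 38, 821], [209.9, 321.9]), ([257, 333, 13, 14, 137], [263.1, 339.3])]
blue [([217, 0, 25, 17, 277], [229.2, 6.5]), ([333, 155, 8, 14, 59], [336.4, 161.6]), ([300, 176, 133, 66, 3354], [380.1, 211.9]), ([256, 341, 17, 14, 118], [264.9, 348.4])]
```

View pics/scene.png

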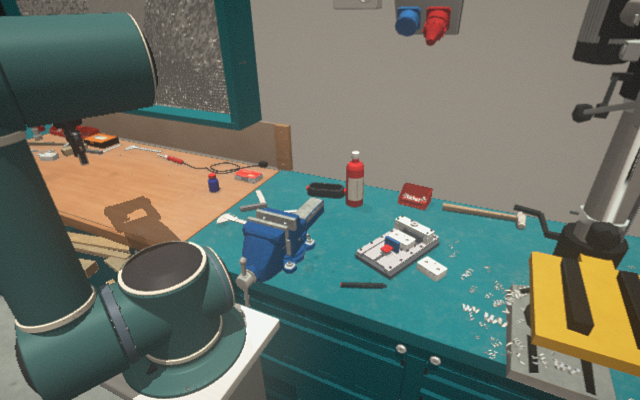

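View pics/side.png

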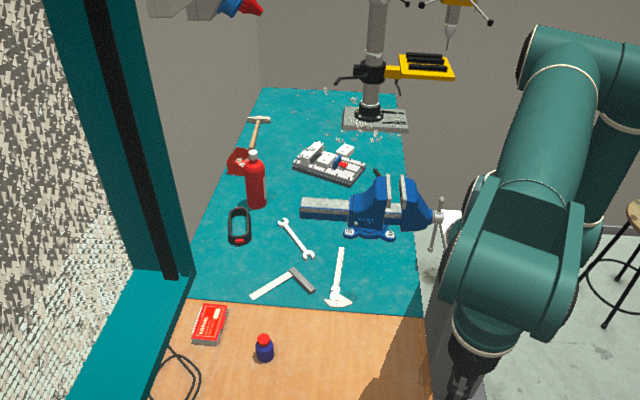

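Scene: red pad at about (386,248), blue plate just ahead at about (403,240). The jig points away to upper right, the spare block is at (432,267) and the marker at (363,285). Side: pad at about (343,164), blue plate (336,161).

```bash
python3 - <<'E'
from h import *
s=manip.snapshot("scene");d=manip.snapshot("side")
print("pad",onz(s,(386.4,248),.042),onz(d,(342.7,164),.042))
o1,d1=ray(s,(386.4,248));o2,d2=ray(d,(342.7,164))
A=np.c_[d1,-d2];t=np.linalg.lstsq(A,o2-o1,rcond=None)[0];print("tri",o1+d1*t[0],o2+d2*t[1])
h=cv2.cvtColor(s["image"],cv2.COLOR_BGR2HSV)
b=blue(s["image"]);print(blobs(b[225:260,380:430],5))
b=blue(d["image"]);print(blobs(b[150:175,320:350],5))
a=cv2.resize(s["image"][205:290,340:460],None,fx=6,fy=6,interpolation=cv2.INTER_CUBIC);cv2.imwrite("pics/c1.png",a)
print("vice top",onz(s,(318,203),.15),onz(s,(245,280),.1))
E
```

```text
pad [ 0.48018417 -0.33091242  0.042     ] [ 0.48180233 -0.32709306  0.042     ]
tri [ 0.48224752 -0.33043057  0.04044023] [ 0.48182997 -0.33012899  0.03998103]
[([6, 11, 13, 8, 28], [12.1, 14.8])]
[([13, 5, 8, 14, 60], [16.4, 11.5])]
vice top [ 0.46943706 -0.11559406  0.15      ] [ 0.14256592 -0.07761238  0.1       ]
```

View pics/c1.png

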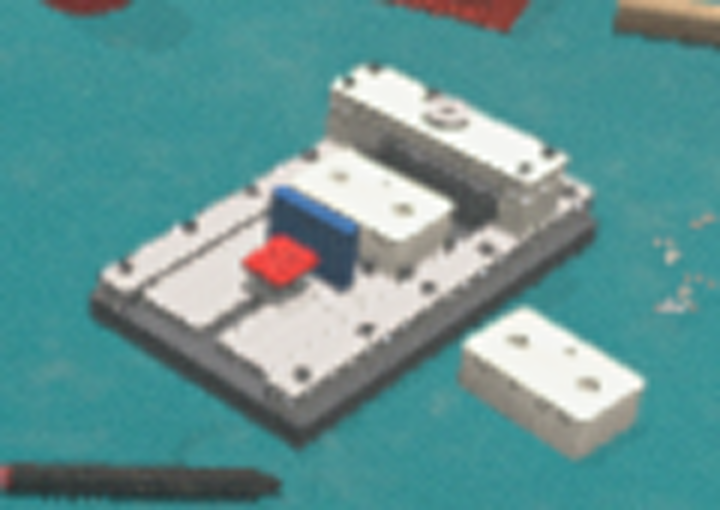

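The pad lies at about (0.482,-0.330), height 0.040, which matches. The bush top is at about (414.5,223.7) in the scene picture. I'm closing the fingers and crossing over the bench at z 0.30.

```bash
python3 -m crank '[[0,-0.036,-0.049,0,0,0,0],[0,-0.036,-0.049,0,0,0,0],[0,-0.036,-0.049,0,0,0,0],[0,-0.036,-0.049,0,0,0,0],[0,-0.036,-0.049,0,0,0,0],[0,-0.036,-0.049,0,0,0,0],[0,-0.036,-0.049,0,0,0,0],[0,-0.036,-0.049,0,0,0,0]]' 40
python3 - <<'E'
from h import *
s=manip.snapshot("scene")
b=onz(s,(414.5,223.7),.0725);p=onz(s,(386.8,248.5),.044);print(b,p,b-p,np.linalg.norm((b-p)[:2]),np.degrees(np.arctan2(*(b-p)[1::-1])))
f=lambda x,y:onz(s,(340+x/6,205+y/6),.0625)
e=f(356,228)-f(278,190);print(e,np.linalg.norm(e),np.degrees(np.arctan2(e[0],-e[1])))
print(manip.tip_extent,np.round(manip.snapshot("wrist")["hand_eye"],3).tolist())
E
```

```text
t: 1.2
eef_pos: [0.3762, 0.1445, 0.304]
ee_rot: [[-0.919, 0.394, 0.001], [0.394, 0.919, 0.0], [-0.001, 0.0, -1.0]]
force: [2.2, 0.0, -0.5]
finger_gap: -0.0001
finger_force: 0.0
[ 0.59536544 -0.38368653  0.0725    ] [ 0.4756739  -0.33327831  0.044     ] [ 0.11969154 -0.05040822  0.0285    ] 0.12987322330427223 -22.8384455709606
[-0.01547011 -0.04323171  0.        ] 0.04591628276273635 -19.689334857004972
0.0726 [[0.0, 0.95, 0.311, 0.08], [1.0, -0.0, 0.0, 0.0], [0.0, 0.311, -0.95, -0.069], [0.0, 0.0, 0.0, 1.0]]
```

Pad to bush measures 129.9 mm against 129.5 expected, with the jig yaw at about -22.5°. The tool's -x axis (-23.2°) already lies along the jig's push direction.

```bash
python3 -m crank '[[0,-0.035,-0.05,0,0,0,0],[0,-0.035,-0.05,0,0,0,0],[0,-0.035,-0.05,0,0,0,0],[0,-0.035,-0.05,0,0,0,0],[0,-0.035,-0.05,0,0,0,0],[0,-0.035,-0.05,0,0,0,0],[0,-0.035,-0.05,0,0,0,0],[0,-0.035,-0.047,0,0,0,0]]' >/dev/null
python3 -m crank '[[0,0,0,0.02,0,0,0],[0,0,0,0.02,0,0,0],[0,0,0,0.02,0,0,0],[0,0,0,0.02,0,0,0],[0,0,0,0.02,0,0,0],[0,0,0,0,0,0,0],[0,0,0,0,0,0,0],[0,0,0,0,0,0,0]]'
python3 - <<'E'
from h import *
o=manip.observe();s=manip.snapshot("wrist");cv2.imwrite("pics/w1.png",s["image"])
M=np.eye(4);M[:3,:3]=o["ee_rot"];M[:3,3]=o["eef_pos"];np.save("w1.npy",M@np.array(s["hand_eye"]))
for f in(red,blue):print(blobs(f(s["image"])))
E
```

```text
t: 3.3
eef_pos: [0.4771, -0.3292, 0.2049]
ee_rot: [[-0.919, 0.395, 0.001], [0.395, 0.919, -0.001], [-0.001, -0.0, -1.0]]
force: [1.3, -0.2, -0.7]
finger_gap: -0.0002
finger_force: 0.0
[([304, 189, 37, 41, 1472], [322.0, 209.2]), ([583, 331, 57, 62, 1639], [607.7, 353.7])]
[([572, 0, 68, 62, 1897], [599.8, 24.7]), ([308, 248, 51, 12, 293], [344.4, 253.2])]
```

View pics/w1.png

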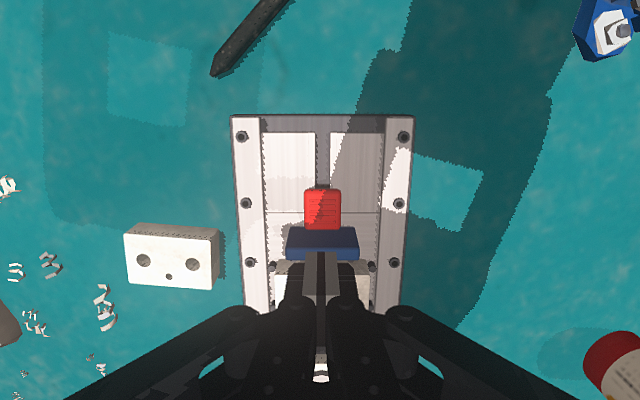

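The wrist view looks onto the jig with the push direction running down the image. The pad is at (322,209), the blue plate top at (322,240), and the fingertips at about (320,380). The rail screws are at (242,137)/(404,137) and (250,262)/(395,262).

```bash
python3 - <<'E'
from h import *
s=manip.snapshot("wrist");T=np.load("w1.npy");o=manip.observe()
p=onz(s,(322,209.2),.044,T)   # blob mixes top and little of rear side
P=[onz(s,x,.031,T) for x in((242,137),(404,137),(250,262),(395,262))]
a=(P[0]+P[1])/2;b=(P[2]+P[3])/2;v=b-a
for w in(P[0]-P[1],P[2]-P[3]):print(np.linalg.norm(w),np.degrees(np.arctan2(-w[0]*-1,-w[1])))
print("yaw",[np.degrees(np.arctan2(q[1],q[0])) for q in(v,P[2]-P[0],P[3]-P[1])])
R=np.array(o["ee_rot"]);print(p,"tool shift to pad",R.T@(p-o["eef_pos"]))
for q in((285,229),(360,229)):print("plate rear top",R.T@(onz(s,q,.0625,T)-o["eef_pos"]))
print("centreline at a,b in tool",R.T@(a-o["eef_pos"]),R.T@(b-o["eef_pos"]))
print("pad edges",[R.T@(onz(s,q,.044,T)-o["eef_pos"]) for q in((322,189),(322,230),(304,209),(341,209))])
E
```

```text
0.11102030010035527 -23.235771490218593
0.11157628773699345 -23.242742880532496
yaw [np.float64(-23.35942571996536), np.float64(-23.525920052491177), np.float64(-23.192952922258307)]
[ 0.47967446 -0.32896259  0.044     ] tool shift to pad [-0.0022211   0.00124509  0.16059275]
plate rear top [-0.00920758 -0.02270831  0.14210584]
plate rear top [-0.0091949   0.02573455  0.14209293]
centreline at a,b in tool [0.04563431 0.00192225 0.17354654] [-0.05004224  0.00175     0.17363863]
pad edges [array([0.01227502, 0.00122528, 0.16057881]), array([-0.01774192,  0.00126677,  0.16060768]), array([-0.00207955, -0.01115003,  0.16059592]), array([-0.00207254,  0.01432909,  0.16058913])]
```

The yaw agrees within 0.2°, and the pad measures 30 × 25.5 mm as it should, so the tool is over the pad. Descending to just above it.

```bash
python3 -m crank '[[0,-0.001,0.0015,0.02,0,0,0],[0,0,0,0.02,0,0,0],[0,0,0,0.02,0,0,0],[0,0,0,0.015,0,0,0],[0,0,0,0.005,0,0,0],[0,0,0,0.003,0,0,0],[0,0,0,0,0,0,0],[0,0,0,0,0,0,0]]'
python3 - <<'E'
from h import *
s=manip.snapshot("wrist");cv2.imwrite("pics/w2.png",s["image"]);print(blobs(red(s["image"])),blobs(blue(s["image"])))
E
```

```text
t: 4.4
eef_pos: [0.4786, -0.3281, 0.1215]
ee_rot: [[-0.919, 0.395, 0.001], [0.395, 0.919, -0.001], [-0.001, -0.0, -1.0]]
force: [-0.3, -0.1, 0.2]
finger_gap: 0.0001
finger_force: 0.0
[([292, 237, 56, 26, 999], [319.3, 247.6])] []
```

View pics/w2.png

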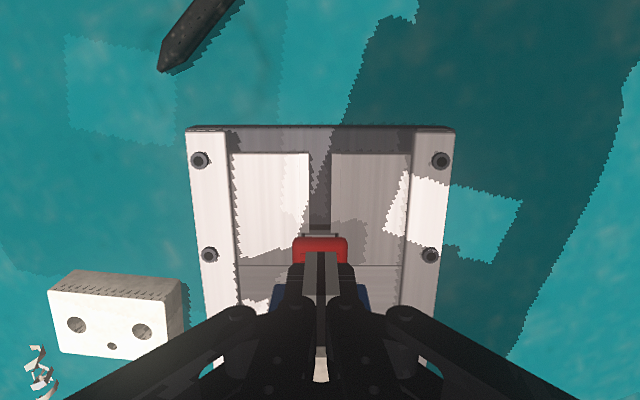

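The fingers stand centrally over the pad: its rear edge shows at row 237 and the blue plate shows ahead on both sides. Pressing down.

```bash
python3 -m crank '[[0,0,0,0.004,0,0,0],[0,0,0,0.003,0,0,0],[0,0,0,0.003,0,0,0],[0,0,0,0.003,0,0,0],[0,0,0,0.002,0,0,0],[0,0,0,0,0,0,0],[0,0,0,0,0,0,0],[0,0,0,0,0,0,0]]'
```

```text
t: 5.45
eef_pos: [0.4785, -0.3281, 0.1061]
ee_rot: [[-0.919, 0.395, 0.0], [0.395, 0.919, -0.0], [-0.0, -0.0, -1.0]]
force: [0.3, 0.5, 5.9]
finger_gap: 0.0001
finger_force: 2.9
```

```bash
python3 -m crank '[[0,0,0,0.0005,0,0,0],[0,0,0,0.0005,0,0,0],[0,0,0,0.0005,0,0,0],[0,0,0,0,0,0,0],[0,0,0,0,0,0,0],[0,0,0,0,0,0,0],[0,0,0,0,0,0,0],[0,0,0,0,0,0,0]]'
```

```text
t: 6.45
eef_pos: [0.4786, -0.3281, 0.1055]
ee_rot: [[-0.919, 0.395, 0.001], [0.395, 0.919, -0.0], [-0.001, -0.0, -1.0]]
force: [-4.1, 4.0, 16.4]
finger_gap: -0.0001
finger_force: 8.1
```

The pad is at its bottom stop: 16 N, tip at z 0.033. Now pushing forward along tool -x.

```bash
python3 -m crank '[[0,-0.002,0,0,0,0,0],[0,-0.002,0,0,0,0,0],[0,-0.002,0,0,0,0,0],[0,-0.002,0,0,0,0,0],[0,-0.002,0,0,0,0,0],[0,-0.002,0,0,0,0,0],[0,-0.002,0,0,0,0,0],[0,-0.002,0,0,0,0,0]]'
```

```text
t: 7.45
eef_pos: [0.4921, -0.3341, 0.1054]
ee_rot: [[-0.919, 0.395, -0.003], [0.395, 0.919, 0.001], [0.003, -0.0, -1.0]]
force: [-20.2, 8.6, 25.8]
finger_gap: -0.0003
finger_force: 14.0
```

```bash
python3 -m crank '[[0,-0.002,0,0,0,0,0],[0,-0.002,0,0,0,0,0],[0,-0.002,0,0,0,0,0],[0,-0.002,0,0,0,0,0],[0,-0.002,0,0,0,0,0],[0,-0.002,0,0,0,0,0],[0,-0.002,0,0,0,0,0],[0,-0.002,0,0,0,0,0]]'
python3 - <<'E'
from h import *
s=manip.snapshot("scene");cv2.imwrite("pics/c2.png",cv2.resize(s["image"][205:290,340:460],None,fx=6,fy=6,interpolation=cv2.INTER_CUBIC))
E
```

```text
t: 8.45
eef_pos: [0.5071, -0.3404, 0.1043]
ee_rot: [[-0.919, 0.395, -0.002], [0.395, 0.919, 0.001], [0.003, 0.0, -1.0]]
force: [-12.7, 4.9, 10.8]
finger_gap: 0.0002
finger_force: 6.0
```

View pics/c2.png

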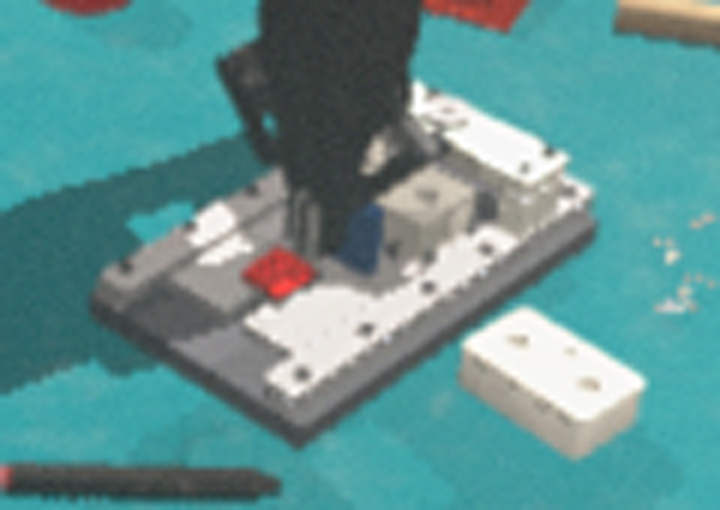

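The shuttle has moved about 2 cm with the finger behind the blue plate and the pad held down. Pushing on.

```bash
python3 -m crank '[[0,-0.004,0,-0.0005,0,0,0],[0,-0.004,0,0,0,0,0],[0,-0.004,0,0,0,0,0],[0,-0.004,0,0,0,0,0],[0,-0.004,0,0,0,0,0],[0,-0.004,0,0,0,0,0],[0,-0.003,0,0,0,0,0],[0,-0.003,0,0,0,0,0]]'
```

```text
t: 9.5
eef_pos: [0.5346, -0.3522, 0.1044]
ee_rot: [[-0.919, 0.395, -0.003], [0.395, 0.919, 0.001], [0.003, 0.0, -1.0]]
force: [-8.5, 3.3, 7.8]
finger_gap: 0.0005
finger_force: 5.0
```

```bash
python3 -m crank '[[0,-0.002,0,0,0,0,0],[0,-0.002,0,0,0,0,0],[0,-0.002,0,0,0,0,0],[0,-0.002,0,0,0,0,0],[0,0,0,0,0,0,0],[0,0,0,0,0,0,0],[0,0,0,0,0,0,0],[0,0,0,0,0,0,0]]'
```

```text
t: 10.5
eef_pos: [0.5425, -0.3555, 0.1044]
ee_rot: [[-0.919, 0.395, -0.001], [0.395, 0.919, 0.0], [0.001, 0.0, -1.0]]
force: [-1.4, 1.3, -1.9]
finger_gap: -0.0
finger_force: 0.6
```

```bash
python3 -m crank '[[0,-0.001,0,0,0,0,0],[0,-0.001,0,0,0,0,0],[0,-0.001,0,0,0,0,0],[0,-0.001,0,0,0,0,0],[0,0,0,0,0,0,0],[0,0,0,0,0,0,0],[0,0,0,0,0,0,0],[0,0,0,0,0,0,0]]'
```

```text
t: 11.5
eef_pos: [0.5445, -0.3563, 0.1044]
ee_rot: [[-0.919, 0.395, -0.006], [0.395, 0.919, 0.003], [0.007, 0.001, -1.0]]
force: [-26.2, 13.3, 10.8]
finger_gap: -0.0003
finger_force: 14.5
```

It's on the end stop: 29 N, with only 2 of 4 mm followed. Backing off and rising.

```bash
python3 -m crank '[[0,0.002,0,0,0,0,0],[0,0.003,0,0,0,0,0],[0,0.004,0,0,0,0,0],[0,0.004,0,-0.01,0,0,0],[0,0.002,0,-0.03,0,0,0],[0,0,0,-0.05,0,0,0],[0,0.02,0,-0.04,0,0,0],[0,0.02,0,0,0,0,0]]'
python3 -m crank '[[0,0.02,0,0,0,0,0],[0,0.02,0,0,0,0,0],[0,0.02,0,0,0,0,0],[0,0,0,0,0,0,0],[0,0,0,0,0,0,0],[0,0,0,0,0,0,0],[0,0,0,0,0,0,0],[0,0,0,0,0,0,0]]'
python3 - <<'E'
from h import *
o=manip.observe();s=manip.snapshot("wrist");cv2.imwrite("pics/w3.png",s["image"])
M=np.eye(4);M[:3,:3]=o["ee_rot"];M[:3,3]=o["eef_pos"];np.save("w3.npy",M@np.array(s["hand_eye"]))
for f in(red,blue):print(blobs(f(s["image"])))
E
```

```text
t: 12.5
eef_pos: [0.496, -0.3357, 0.2396]
ee_rot: [[-0.919, 0.395, 0.005], [0.395, 0.919, -0.004], [-0.006, -0.001, -1.0]]
force: [0.6, 0.6, -0.5]
finger_gap: -0.0
finger_force: 0.0
t: 13.5
eef_pos: [0.4409, -0.3118, 0.2347]
ee_rot: [[-0.919, 0.395, -0.0], [0.395, 0.919, 0.0], [0.0, 0.0, -1.0]]
force: [0.2, 0.1, -0.7]
finger_gap: -0.0004
finger_force: 0.0
[([304, 226, 32, 29, 790], [319.7, 239.0]), ([556, 344, 84, 50, 1548], [586.2, 364.5])]
[([526, 0, 114, 112, 8540], [588.8, 42.8]), ([619, 95, 21, 154, 1569], [632.6, 146.4])]
```

View pics/w3.png

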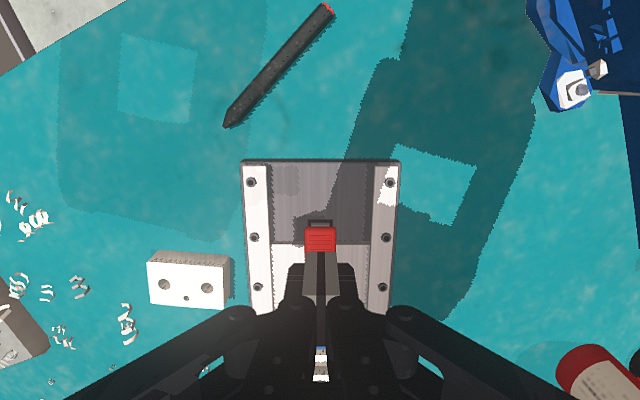

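The pad is visible again at (320,239) and the shuttle's tail edge lies at about row 245. The fingers hide the plate, so I'm checking it in the scene view.

```bash
python3 - <<'E'
from h import *
s=manip.snapshot("scene");cv2.imwrite("pics/c3.png",cv2.resize(s["image"][205:290,340:460],None,fx=6,fy=6,interpolation=cv2.INTER_CUBIC))
print(blobs(red(s["image"])[225:265,375:400]),blobs(blue(s["image"])[215:260,380:440],5))
E
```

```text
[([6, 20, 11, 7, 52], [11.2, 23.1])] [([18, 13, 14, 8, 27], [24.3, 16.9])]
```

View pics/c3.png

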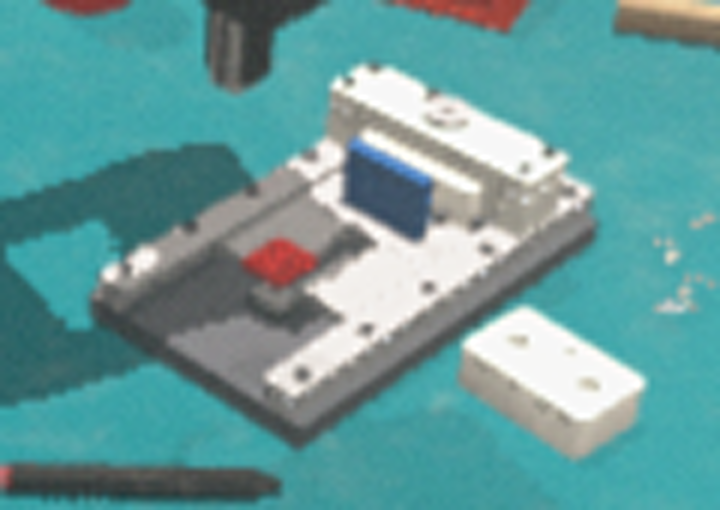

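The pad is back at its original image height, at (281,262) in the crop as before, and about (280,272) while pressed. The plate's top edge has moved from (278,190)-(356,228) to (350,140)-(432,180). Checking the travel and the force picture.

```bash
python3 - <<'E'
from h import *
s=manip.snapshot("scene")
f=lambda x,y:onz(s,(340+x/6,205+y/6),.0625)
print(np.linalg.norm(f(350,140)-f(278,190)),np.linalg.norm(f(432,180)-f(356,228)))
E
```

```text
0.06167771639809055 0.060010765492424914
```

The travel measures 60–62 mm, so the shuttle is home, the pad is up and the arm is clear.

```bash
python3 -c "
from rig import manip
print(manip.finish_job())"
```

```text
the job is handed in; nothing more can be done
None
```

The job is handed in: the shuttle is home against its end stop (60–62 mm measured travel, 29 N at the stop), the red pad has sprung up behind it, the spare block and marker lie where they were, and the system returned no verdict.

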